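# Pack out a gluing jig and hold it shut

## Robot

A 7-joint arm with a two-finger parallel gripper is mounted at the origin on a cart in front of the work surface, level with it; the furniture and walls round the work are solid. World frame = base frame: x ahead of the robot, y to its left, z up, the work surface at z = 0. Lengths are in m, angles in rad, forces in N, time in s.
With the tool pointing down it reaches from about 0.425 to 0.925 m from the base axis. Payload 6.8 kg.
Tool frame: the origin (TCP) lies on the front face of the gripper's body, between the roots of the fingers; the fingertips stand 73 mm ahead of it and the grasp point (between the pads) lies 54 mm ahead of it (env.nose_length is the distance from the TCP to the fingertips, in m); z points along the fingers, y is the line along which they close (so a half turn about z gives the same grasp; the last joint's range is limited). The gripper opens to 85 mm and grips with 20 to 120 N. Pads are 22 mm wide; open, the fingers measure 114 mm over their backs; the gripper's body (76 mm by 85 mm) begins 54 mm behind the grasp point. The pads swing forward as they close: fully open they stand 13 mm farther back than shut.
Start: joints at [0.994, 0.477, 0.022, 1.555, -0.011, 1.109, -0.083], TCP at [0.305, -0.602, 0.304] pointing down, gripper open.
Joint ranges: [-2.96, 2.96], [-0.34, 2.1], [-1.41, 1.46], [0.24, 2.44], [-1.37, 4.51], [0.17, 1.92], [-2.96, 2.96]. Speed limits (rad/s): [2.39, 2.39, 3.14, 3.14, 3.14, 3.14, 3.14].

## Interface

Orientations are given as a unit quaternion [w, x, y, z].
In Python, from cell import env, kin, camera, calibration, job gives the robot as it stands. The module is installed in compiled form; this text tells all that it offers. Calls block until the motion is done:
- env.reach(position, orientation): joint-space move of the TCP to a pose.
- env.movel(position, velocity=0.15, rot=None, stop_force=None): straight line of the TCP; rot=None keeps the orientation; velocity is the mean speed in m/s. With stop_force (N) it stops when the force on the tool has changed by that much, and returns True; else False.
- env.goto_joints(angles): joint-space move.
- env.grip(opening, f_grip=None): finger opening in m; f_grip is the grip in N (None keeps the last); returns when the fingers have stopped.
- env.dwell(seconds).
- kin.inverse_kinematics(position, orientation): joint angles nearest the present ones, or None.
- env.get_state(): the state.
- camera(name): name is "side" or "top"; returns (picture, depth): 480x640x3 uint8, blue, green, red; 480x640 float32, m along the optical axis (not along the pixel's ray), 0 where there is no reading.
- calibration(name): a dict with "fx", "fy", "cx", "cy" (pixels), "rvec" (rotation vector, rad) and "tvec" (3), from world to camera coordinates, as OpenCV has them. Camera axes: x right, y down, z forward; pixel columns grow to the right and rows downward; lengths in m; the calibration is good to about 2 mm. A picture is of the moment at which its call begins. calibration takes no time and is no camera call.
A pose or a line that the arm cannot do raises env.PlanningError and nothing moves.
- job.job_done(): hands the job in; it is judged then, once.
The state is a dict: "time": time; "qpos": joint angles; "joint_velocities": joint speeds; "joint_torque": joint torques, N m; "tcp_pos": TCP position; "orientation": TCP orientation; "force": force on the tool from outside, world axes, zero at the start; "torque": the same for the moment, N m; "opening": finger opening in m; "gripper_force": force on a finger pad.
Only numpy, scipy, OpenCV 4.12 (cv2) and the standard library are available. Lean on these libraries where they do the work, as an engineer would, in place of code of your own. Each camera call takes 0.05 s, during which the arm holds its last target. There are 200 camera calls.

## Task

The sliding jaw of the gluing jig is too short of stroke to reach the beech block that lies against the fence: stand wooden packers from the stand upright in the gap, square and in line with the block, and press the jaw in to feel whether it closes on them; add another until it clamps packers and block tight against the fence instead of running loose to the end of its stroke. Leave packers that you do not need standing in the stand, and do not disturb the weight, the eraser or the tape roll. Finish while still pushing the spring-loaded jaw firmly (10 to 20 N) against the stack with the fingers (its spring reopens it if you let go), touching neither packers nor block.

Things in the scene. Friction and masses are not known exactly. Their poses are not given: they have to be found in the camera images.
- jig: Plywood bed of the gluing jig, fixed to the bench, 120 x 360 mm, 18 mm thick; origin at the centre of its underside. Its y axis is the clamping direction: jaw at the +y end, closing towards -y; fence towards the -y end. Block, packers and jaw belong on its middle line x = 0, on the bed's top at z = 18 mm. No side walls beside block and packers.
- jaw: Steel jaw sliding along the jig's y; origin at the bottom middle of its clamping face (50 wide, 46 high, looks to -y, axes as the jig's). Plate 14 mm thick, push pad behind it. Open: origin at jig y = 70 mm; hard stop after a 26 mm stroke, at y = 44 mm. A spring reopens it: 2.5 N at first, 4.5 N at the stop, plus 0.5 N friction. It cannot lift.
- jaw_push (a point): Middle of the rubber push pad (40 wide, 26 high) on the jaw's back, 20 mm behind its face, 30 mm above the bed; push it towards the jig's -y. Free room behind it for fingers from above, down to the jaw's foot (9 mm above the bed, reaching 74 mm behind the face) and guide strips (12 mm above the bed, 28 to 41 mm off the middle).
- fence: Wooden fence fixed across the bed, its place along the bed varies; 110 mm wide, 45 mm high; origin at the bottom middle of its face, which looks to the jig's +y.
- beech_block: Loose beech block, the workpiece, 50 mm wide (its x), 120 mm long (its y, along the jig's y), 35 mm high, lying on the bed with one end against the fence; origin at the centre of its underside. The gap between its near end and the open jaw is 28 to 54 mm.
- stand: Plywood stand fixed on the bench, 70 x 180 mm, holding four packers in a row along its y, 40 mm apart; floor 6 mm above the bench, with ribs to 14 mm above the bench between the packers; origin at the centre of its underside.
- packer_1: Plain wooden packer, 52 mm wide (its x), 16 mm thick (its y), 50 mm high, 40 g, standing upright in the stand; origin at the centre of its underside. All four are alike; grasp it across the 52 mm width. Any of them may be used.
- packer_2: Plain wooden packer, 52 mm wide (its x), 16 mm thick (its y), 50 mm high, 40 g, standing upright in the stand; origin at the centre of its underside. All four are alike; grasp it across the 52 mm width. Any of them may be used.
- packer_3: Plain wooden packer, 52 mm wide (its x), 16 mm thick (its y), 50 mm high, 40 g, standing upright in the stand; origin at the centre of its underside. All four are alike; grasp it across the 52 mm width. Any of them may be used.
- packer_4: Plain wooden packer, 52 mm wide (its x), 16 mm thick (its y), 50 mm high, 40 g, standing upright in the stand; origin at the centre of its underside. All four are alike; grasp it across the 52 mm width. Any of them may be used.
- weight: Bystander: steel weight with a knob, 58 mm across, 59 mm high; origin under its centre.
- eraser: Bystander: eraser 23 x 50 x 14 mm; origin under its centre.
- tape_roll: Bystander: roll of brown tape lying flat, 120 mm across, 48 mm high; origin under its centre.

How it is judged:
By the outcome, as a careful person would: the job done as asked, in the order asked, and still so for the second after the job is handed in, while the arm keeps its last pose, push and grip.
It also fails if it takes over 64 s, if anything falls off the work surface, if the arm or the gripper's body presses on something with over 40 N, if the wrist force passes 120 N, or if a joint passes its speed limit or range.

## Working session

There is one attempt and no reset: what is moved stays moved. The work goes in short steps, each a Python script; the robot and the scene stay as the last script left them, time stands still between calls to the robot, and variables do not carry over. Pictures are saved under pics/ and viewed, at most 10 in all, crops included, and the job is handed in when it is done.

```bash
mkdir -p pics; cat > h.py <<'E'
import numpy as np, cv2
from cell import env, kin, camera, calibration, job
def cloud(name, save=None):
    im,d=camera(name); c=calibration(name)
    if save: cv2.imwrite(save,im)
    R=cv2.Rodrigues(np.array(c["rvec"],float))[0]; t=np.array(c["tvec"],float).ravel()
    v,u=np.mgrid[:480,:640]
    P=np.stack([(u-c["cx"])/c["fx"]*d,(v-c["cy"])/c["fy"]*d,d],-1)
    W=(P-t)@R
    W[d==0]=np.nan
    return im,W
E
python3 - <<'E'
from h import *
for n in("top","side"):
    im,W=cloud(n,f"pics/{n}0.png"); np.save(n+"0.npy",W); c=calibration(n)
    R=cv2.Rodrigues(np.array(c["rvec"],float))[0]; print(n,-R.T@np.ravel(c["tvec"]),R[2],c["fx"])
print(env.get_state())
E
```

```text
top [ 0.42238215 -0.07168037  1.50475874] [ 0.13595076 -0.01044967 -0.99066048] 507.0289141150358
side [-6.14182657e-04  7.93033635e-01  1.02888369e+00] [ 0.42751397 -0.60296492 -0.67354666] 544.9842775377161
{'time': 0.1, 'qpos': array([ 0.99385694,  0.47771518,  0.0223418 ,  1.55632134, -0.01147914,
        1.10930222, -0.08309932]), 'joint_velocities': array([-3.51649413e-05, -3.60607654e-03,  4.83083758e-04, -2.43649072e-03,
        4.52577667e-04, -1.64166499e-03, -4.72939358e-04]), 'joint_torque': array([ 4.77820300e-03, -5.97760034e+01,  1.61415149e+00, -2.81954187e+01,
        1.28964460e-02,  5.05139324e-03,  3.81941007e-06]), 'tcp_pos': array([ 0.30481333, -0.60180718,  0.30303754]), 'orientation': array([-7.68321906e-04,  9.72645370e-01,  2.32293630e-01, -2.53062431e-04]), 'force': array([0.2044798 , 0.13158845, 0.42516351]), 'torque': array([-0.0265909 , -0.0224521 ,  0.03298124]), 'gripper_force': 0.0, 'opening': 0.08528667657640465}
```

View pics/top0.png

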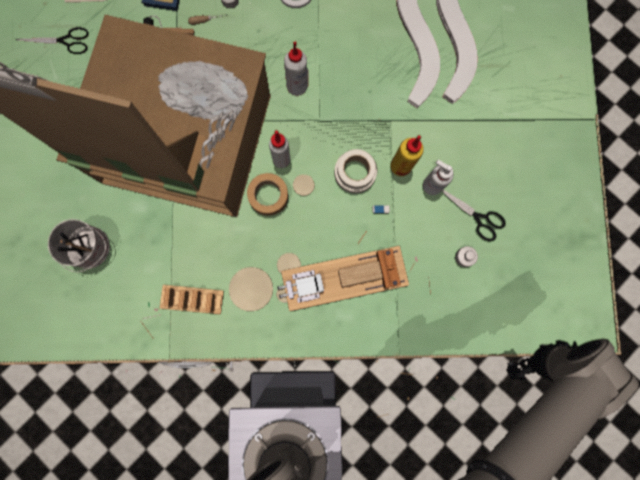

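View pics/side0.png

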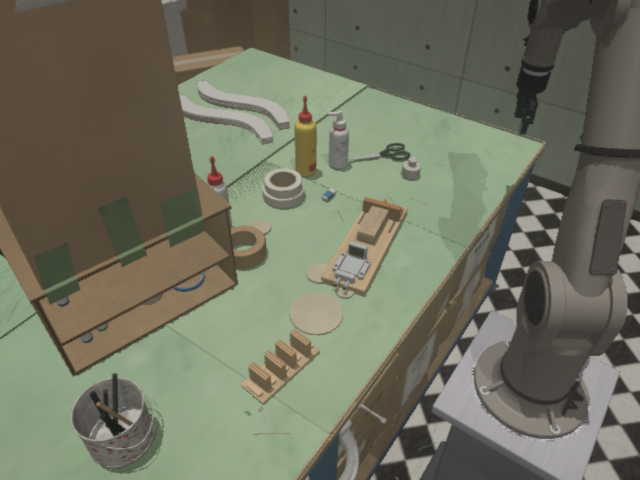

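The top view shows the jig at about (345,278), jaw at its left end (305,287), block (365,273) and fence (392,270). The stand with four packers is at (192,299). The side view agrees: packers at (260–300,360), jig (370,245).

```bash
cat > m.py <<'E'
from h import *
top=np.load("top0.npy"); side=np.load("side0.npy")
rois={"top":{"jig":(270,235,420,320),"stand":(150,275,230,322)},"side":{"jig":(315,190,415,305),"stand":(235,325,325,405)}}
for n,W in(("top",top),("side",side)):
    for k,(a,b,c,d) in rois[n].items():
        P=W[b:d,a:c].reshape(-1,3); P=P[~np.isnan(P[:,0])]
        zs=P[:,2]
        print(n,k,"ztable",np.median(zs[abs(zs)<.006]), np.histogram(zs,bins=np.arange(-.01,.085,.005))[0])
        for lo,hi in ([(.012,.024),(.024,.3),(.046,.058),(.058,.07)] if k=="jig" else [(.004,.3),(.035,.3),(.052,.06)]):
            Q=P[(zs>lo)&(zs<hi)][:,:2]
            if len(Q)>5:
                r=cv2.minAreaRect((Q*1000).astype(np.float32)); print(" ",lo,hi,len(Q),np.round(r[0],1),np.round(r[1],1),round(r[2],2))
t=cv2.imread("pics/top0.png"); s=cv2.imread("pics/side0.png")
A=cv2.resize(t[240:320,150:420],(800,237),interpolation=cv2.INTER_CUBIC)
B=cv2.resize(s[190:410,235:415],(294,360),interpolation=cv2.INTER_CUBIC)
o=np.zeros((600,800,3),np.uint8); o[:237]=A; o[240:600,:294]=B
C=cv2.resize(s[190:310,315:415],(300,360),interpolation=cv2.INTER_CUBIC); o[240:600,300:600]=C
cv2.imwrite("pics/z0.png",o)
E
python3 m.py
```

```text
top jig ztable -0.003093945362627207 [3098 3296  742  107  490 1519  885  509  324  119   48  133  427  252
  201   89    3    0]
  0.012 0.024 2716 [ 517.1 -170.6] [120.2 379.9] 11.35
  0.024 0.3 2210 [ 516.6 -167.9] [115.4 374.3] 11.51
  0.046 0.058 731 [ 534.4 -167.7] [104.4 307.3] 1.85
  0.058 0.07 362 [ 537.6 -201.2] [106.9 224.7] 2.62
top stand ztable -0.0026390049310814406 [1107  851  344  327  175  107   28   28   33   27   28   43  177  214
   37    0    0    0]
  0.004 0.3 1292 [463.7 274.4] [120.5 228.9] 0.74
  0.035 0.3 526 [462.7 270.9] [138.9  55.3] 82.99
  0.052 0.06 343 [462.2 271.5] [138.4  53.1] 82.44
side jig ztable -0.003780164255521586 [3322 3145  507  146  293 1350  477  505  259  138  147  140  470  183
  213   39    0    0]
  0.012 0.024 1987 [ 574.  -155.3] [253.3 382.3] 13.8
  0.024 0.3 2158 [ 513.  -156.3] [110.4 356.2] 11.46
  0.046 0.058 730 [ 533.6 -200.4] [107.4 235.1] 2.59
  0.058 0.07 304 [ 518.6 -194. ] [108.5 216.4] 13.04
side stand ztable -0.003738132259307598 [2187 2224  390  527  274  161  113  105  124  107  115  110  267  418
   14    0    0    0]
  0.004 0.3 2454 [461.  250.9] [226.2  80. ] 86.78
  0.035 0.3 1031 [461.7 273.6] [139.4  57. ] 83.09
  0.052 0.06 637 [461.9 273.6] [139.4  56.7] 82.97
```

View pics/z0.png

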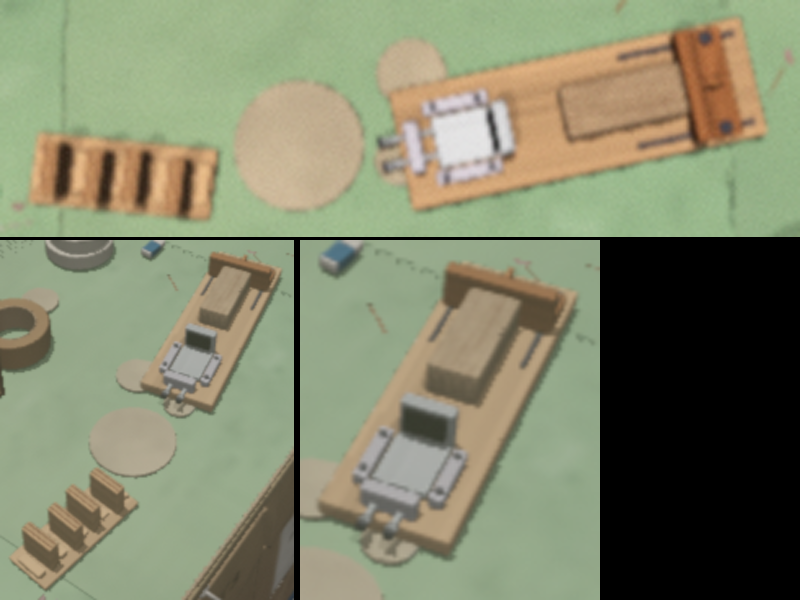

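```bash
cat > m2.py <<'E'
from h import *
from m import rois
import sys
def loc(W,c,yaw):
    d=W[...,:2]-c; return np.stack([d@[np.cos(yaw),np.sin(yaw)],d@[-np.sin(yaw),np.cos(yaw)],W[...,2]],-1)
def ext(Q,ax): return np.round(1000*np.percentile(Q[:,ax],[1,3,50,97,99]),1),len(Q)
def binfit(Q,ax,other,rng,step=.01):
    a=[];lo=[];hi=[]
    for s in np.arange(*rng,step):
        q=Q[(Q[:,other]>s)&(Q[:,other]<s+step)][:,ax]
        if len(q)>5: a.append(s+step/2);lo.append(q.min());hi.append(q.max())
    r=[]
    for e in(lo,hi):
        e=np.array(e);k=np.ones(len(e),bool)
        for _ in range(4):
            p=np.polyfit(np.array(a)[k],e[k],1);res=abs(e-np.polyval(p,a));k=res<max(.0025,1.5*np.median(res))
        r.append((round(1000*p[1],1),round(np.degrees(p[0]),2)))
    return r
if __name__=="__main__":
  for n in("top","side"):
    W=np.load(n+"0.npy")
    a,b,c,d=rois[n]["jig"]; P=W[b:d,a:c].reshape(-1,3); P=P[~np.isnan(P[:,0])]
    tz=np.median(P[abs(P[:,2])<.006][:,2]); P[:,2]-=tz
    L=loc(P,np.array([.515,-.165]),np.radians(11.4)); z=L[:,2]; L=L[(abs(L[:,0])<.075)&(abs(L[:,1])<.2)]; z=L[:,2]
    B=L[(z>.013)&(z<.024)]
    print(n,"tz",tz,"bed z",np.median(B[:,2]),"bed x lo/hi",binfit(B,0,1,(-.16,.16)),"bed y",binfit(B,1,0,(-.05,.05)))
    hi=L[(z>.046)]
    blk=L[(z>.047)&(z<.058)&(abs(L[:,0])<.04)&(L[:,1]<-.0)]
    hist=np.histogram(L[(z>.03)][:,1],bins=np.arange(-.2,.2,.01))[0]; print(hist)
    for y in np.arange(-.2,.19,.01):
        q=L[(L[:,1]>y)&(L[:,1]<y+.01)&(z>.03)]
        if len(q)>4: print(round(y*1000),np.round(1000*np.percentile(q[:,0],[2,98])),"z",np.round(1000*np.percentile(q[:,2],[10,50,95])),end=" | ")
    print()
E
python3 m2.py | grep -v "^ \|jig\|stand"; python3 - <<'E'
from h import *
from m import rois
from m2 import loc
for n in("top","side"):
    W=np.load(n+"0.npy");a,b,c,d=rois[n]["stand"]; P=W[b:d,a:c].reshape(-1,3); P=P[~np.isnan(P[:,0])]; P=P[P[:,2]>.047]
    L=loc(P,np.array([.462,.2725]),np.radians(-7.0))
    for i in range(4):
        q=L[abs(L[:,1]-(.04*i-.06))<.018]
        r=cv2.minAreaRect((q[:,:2]*1000).astype(np.float32)); print("P",n,len(q),np.round(r,1) if 0 else (np.round(r[0],1),np.round(r[1],1),round(r[2],1)),np.median(q[:,2]))
E
```

```text
top tz -0.003093945362627207 bed z 0.020384412003092905 bed x lo/hi [(np.float64(-58.6), np.float64(0.1)), (np.float64(60.1), np.float64(0.14))] bed y [(np.float64(-195.2), np.float64(0.33)), (np.float64(163.7), np.float64(-0.09))]
[  0   2   1  95 119 108  65 144 104  62  59  65  59  62  62  61  63  61
-170 [-51.  53.] z [31. 34. 40.] | -160 [-52.  53.] z [31. 35. 54.] | -150 [-51.  52.] z [31. 35. 57.] | -140 [-50.  51.] z [61. 66. 71.] | -130 [-53.  52.] z [62. 66. 72.] | -120 [-48.  49.] z [43. 55. 66.] | -110 [-23.  26.] z [52. 56. 61.] | -100 [-22.  26.] z [53. 56. 62.] | -90 [-23.  25.] z [53. 57. 62.] | -80 [-23.  26.] z [52. 57. 63.] | -70 [-23.  25.] z [51. 56. 60.] | -60 [-22.  25.] z [52. 57. 61.] | -50 [-23.  25.] z [52. 56. 61.] | -40 [-23.  26.] z [52. 56. 60.] | -30 [-23.  26.] z [51. 57. 60.] | -20 [-22.  26.] z [52. 56. 62.] | -10 [-23.  25.] z [52. 56. 61.] | 0 [-20.  22.] z [34. 48. 59.] | 50 [-24.  25.] z [64. 68. 71.] | 60 [-32.  24.] z [60. 67. 70.] | 70 [-39.  41.] z [31. 35. 66.] | 80 [-37.  40.] z [31. 34. 38.] | 90 [-38.  40.] z [30. 33. 37.] | 100 [-39.  4
[... 2819 characters left out ...]
. ] 83.09
  0.052 0.06 637 [461.9 273.6] [139.4  56.7] 82.97
P top 112 (array([ -0.8, -62.2]), array([51.4, 16.6]), 2.9) 0.0557219292212361
P top 111 (array([  3. , -19.9]), array([51.2, 16.7]), 0.7) 0.055336565410893636
P top 113 (array([-0.9, 15.8]), array([51.5, 17.8]), 0.4) 0.055438950617813364
P top 113 (array([ 1.8, 58.5]), array([48.6, 17. ]), 3.7) 0.05503524454011161
P side 179 (array([ -2.9, -59. ]), array([19.2, 51.8]), 89.9) 0.055359849601785624
P side 186 (array([  1.5, -17.7]), array([53.3, 17.3]), 0.3) 0.05533322672873149
P side 194 (array([-1.3, 19. ]), array([54.2, 17.7]), 1.3) 0.05566383065526617
P side 201 (array([ 0.2, 61.2]), array([52.1, 16.8]), 3.1) 0.055216772603820546
```

```bash
cat >> h.py <<'E'
def rot(a): return np.array([[np.cos(a),-np.sin(a)],[np.sin(a),np.cos(a)]])
YAW=np.radians(11.45); JO=np.array([.515,-.165])+rot(YAW)@[.0003,-.0145]
SO=np.array([.462,.2725]); SY=np.radians(-7.)
def jig(x,y): return JO+rot(YAW)@[x,y]
def stand(x,y): return SO+rot(SY)@[x,y]
def down(th): # tool y along direction th
    f=(th+np.pi/2)/2; best=None
    q0=env.get_state()["qpos"]
    return [0,np.cos(f),np.sin(f),0],[0,np.cos(f-np.pi/2),np.sin(f-np.pi/2),0]
def choose(p,th):
    q0=env.get_state()["qpos"]; c=[]
    for o in down(th):
        q=kin.inverse_kinematics(list(p),o)
        if q is not None and abs(q[6])<2.6: c.append((np.abs(np.array(q)-q0).max(),o))
    return min(c,key=lambda t:t[0])[1]
def st(*k):
    s=env.get_state(); print({i:np.round(s[i],4) for i in ("time","tcp_pos","force","opening","gripper_force")})
def pick(xy,th,zg=.094):
    p=[*xy,.19]; env.reach(p,choose(p,th)); env.movel([*xy,zg],.12); env.grip(.03,30); st()
    env.movel([*xy,.20],.15)
def place(xy,th,zp=.106):
    p=[*xy,.20]; env.reach(p,choose(p,th)); env.movel([*xy,zp+.004],.12); print(env.movel([*xy,zp-.004],.02,stop_force=4)); st()
    env.grip(.08); env.movel([*xy,.20],.15); st()
E
python3 - <<'E'
from h import *
env.grip(.085)
pick(stand(-.0019,-.0606),SY+np.radians(1.5)); st()
im,W=cloud("top"); im2,_=cloud("side")
cv2.imwrite("pics/g1.png",cv2.resize(np.hstack([im[220:340,140:300],im2[240:420,200:440][:,:].copy()[:120,:160]]),None,fx=2.4,fy=2.4))
cv2.imwrite("pics/g1s.png",im2)
E
```

```text
{'time': np.float64(4.6083), 'tcp_pos': array([0.4531, 0.2128, 0.0947]), 'force': array([-0.3376, -0.8657,  7.0477]), 'opening': np.float64(0.0513), 'gripper_force': np.float64(31.5469)}
{'time': np.float64(5.4667), 'tcp_pos': array([0.4524, 0.212 , 0.1992]), 'force': array([-0.1757, -0.4702, -0.8475]), 'opening': np.float64(0.0516), 'gripper_force': np.float64(31.3544)}
```

View pics/g1s.png

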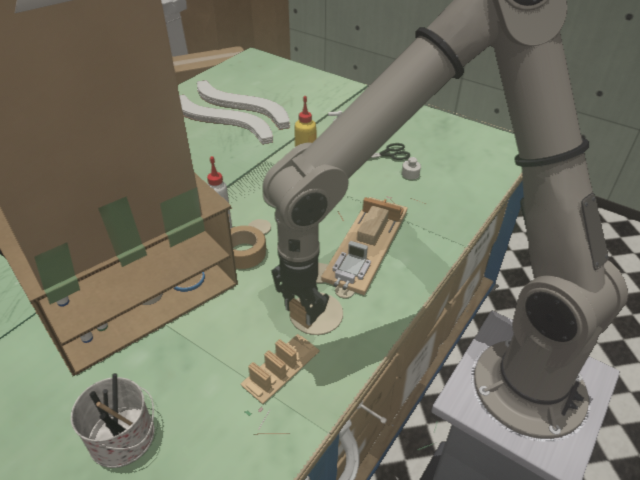

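```bash
cat >> h.py <<'E'
from m2 import loc
def look(tag,view=True):
    out=[]
    for n in("top","side"):
        im,W=cloud(n); W=W.copy(); np.save(f"{tag}_{n}.npy",W)
        a,b,c,d=(270,235,420,320) if n=="top" else (315,190,415,305)
        out.append(cv2.resize(im[b:d,a:c],None,fx=3,fy=3,interpolation=cv2.INTER_CUBIC) if n=="top" else cv2.resize(im[b:d,a:c],None,fx=2.8,fy=2.8,interpolation=cv2.INTER_CUBIC))
        P=W[b:d,a:c].reshape(-1,3); P=P[~np.isnan(P[:,0])]; L=loc(P,JO,YAW); L[:,2]+=.003
        for nm,s in (("block",(L[:,2]>.050)&(L[:,2]<.059)&(L[:,1]<.012)&(L[:,1]>-.085)),("pack",(L[:,2]>.064)&(L[:,2]<.08)&(L[:,1]>.005)&(L[:,1]<.064)),("jaw",(L[:,2]>.06)&(L[:,2]<.08)&(L[:,1]>.064)&(L[:,1]<.1))):
            q=L[s&(abs(L[:,0])<.05)]
            if len(q)<8: print(n,nm,"none"); continue
            r=cv2.minAreaRect((q[:,:2]*1000).astype(np.float32)); print(n,nm,len(q),np.round(r[0],1),np.round(r[1],1),round(r[2],1),"y",np.round(1000*np.percentile(q[:,1],[3,97]),1),"x",np.round(1000*np.percentile(q[:,0],[3,50,97]),1))
    o=np.zeros((600,760,3),np.uint8); h,w=out[0].shape[:2]; o[:h,:w]=out[0]; h2,w2=out[1].shape[:2]; h2=min(h2,600-h); o[h:h+h2,:w2]=out[1][:h2]; cv2.imwrite(f"pics/{tag}.png",o)
def push(F,yend=.066,v=.03):
    p=[*jig(0,.118),.2]; env.grip(0.0,30); env.reach(p,choose(p,YAW)); env.movel([*jig(0,.118),.111],.12); st()
    r=env.movel([*jig(0,yend),.111],v,stop_force=F); s=env.get_state()
    print("stopped",r,"jig",1000*(rot(-YAW)@(s["tcp_pos"][:2]-JO)),"F jig",rot(-YAW)@s["force"][:2]); st()
E
sed -i 's/^for n,W in/if __name__=="__main__":\n  for n,W in/; ' m.py; python3 - <<'E'
s=open('m.py').read().split('if __name__')[0]
open('m.py','w').write(s)
E
python3 - <<'E'
from h import *
place(jig(0,.0305),YAW)
p=[*jig(-.02,.33),.2]; env.reach(p,choose(p,YAW)); st(); look("p1")
E
```

```text
True
{'time': np.float64(8.15), 'tcp_pos': array([ 0.5127, -0.1494,  0.1066]), 'force': array([-0.6512, -0.5497,  4.7224]), 'opening': np.float64(0.0515), 'gripper_force': np.float64(31.9511)}
{'time': np.float64(9.3167), 'tcp_pos': array([ 0.5115, -0.1495,  0.1993]), 'force': array([-0.4663,  1.1362, -0.3696]), 'opening': np.float64(0.08), 'gripper_force': np.float64(0.0)}
{'time': np.float64(10.4667), 'tcp_pos': array([0.4336, 0.1392, 0.1996]), 'force': array([ 0.5306, -0.3274,  0.827 ]), 'opening': np.float64(0.0801), 'gripper_force': np.float64(0.0)}
top block 463 [  1.4 -36.5] [50.  96.7] 0.2 y [-81.5   8.7] x [-22.2   1.6  25. ]
top pack 106 [ 0.2 29.2] [51.5 16.2] 0.6 y [21.8 37.1] x [-23.8   0.3  24.9]
top jaw 110 [ 0.7 78.8] [49.5 20.1] 0.4 y [69.4 88. ] x [-22.    0.2  23. ]
side block 383 [  0.9 -36.7] [51.4 96.8] 0.4 y [-82.7   3.9] x [-23.8  -1.9  24. ]
side pack 112 [ 0.5 33.5] [51.9 21.7] 0.6 y [23.4 41.4] x [-24.8  -0.4  24.2]
side jaw 132 [-0.3 81.7] [49.8 24.7] 1.2 y [70.4 91.6] x [-23.5  -0.8  23.7]
```

View pics/p1.png

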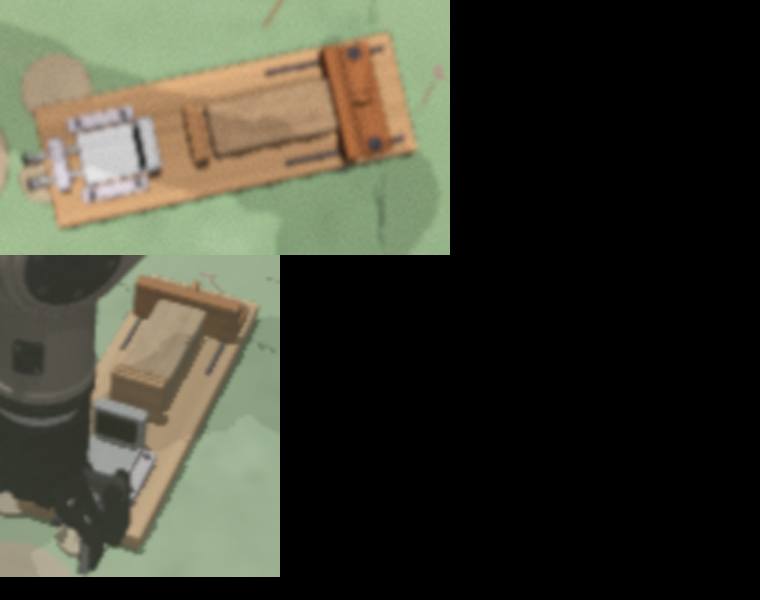

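The packer stands upright at (195,135) in the top crop, square and a few mm from the block. Next I press to feel.

```bash
python3 - <<'E'
from h import *
push(15)
env.movel([*jig(0,.118),.111],.1); env.movel([*jig(0,.118),.2],.15); st()
E
```

```text
{'time': np.float64(13.05), 'tcp_pos': array([ 0.4952, -0.0631,  0.1115]), 'force': array([ 0.6563, -0.3594,  0.5007]), 'opening': np.float64(-0.0001), 'gripper_force': np.float64(0.0)}
stopped True jig [-0.12837434 74.4095795 ] F jig [-0.2769102   4.33259731]
{'time': np.float64(14.45), 'tcp_pos': array([ 0.5033, -0.1062,  0.1109]), 'force': array([-1.1315,  4.1914,  2.7871]), 'opening': np.float64(0.0002), 'gripper_force': np.float64(1.9523)}
{'time': np.float64(15.7667), 'tcp_pos': array([ 0.4943, -0.0641,  0.1993]), 'force': array([-0.2224, -0.07  , -0.6038]), 'opening': np.float64(-0.0001), 'gripper_force': np.float64(0.0)}
```

It ran to the hard stop at 26 mm, so it is loose and a second packer is needed.

```bash
python3 - <<'E'
from h import *
env.grip(.085)
pick(stand(.0022,-.0188),SY+np.radians(.5))
place(jig(0,.0495),YAW)
p=[*jig(-.02,.33),.2]; env.reach(p,choose(p,YAW)); st(); look("p2")
E
```

```text
{'time': np.float64(19.1167), 'tcp_pos': array([0.4622, 0.2538, 0.0947]), 'force': array([-0.6054, -0.8399,  6.7952]), 'opening': np.float64(0.0516), 'gripper_force': np.float64(31.7651)}
True
{'time': np.float64(22.625), 'tcp_pos': array([ 0.509 , -0.1308,  0.1066]), 'force': array([-0.9478, -0.3263,  4.9306]), 'opening': np.float64(0.0514), 'gripper_force': np.float64(32.004)}
{'time': np.float64(23.7917), 'tcp_pos': array([ 0.5078, -0.1309,  0.1993]), 'force': array([-0.5096,  0.1724, -0.8857]), 'opening': np.float64(0.0798), 'gripper_force': np.float64(0.0)}
{'time': np.float64(24.875), 'tcp_pos': array([0.4336, 0.1392, 0.1996]), 'force': array([ 0.2896, -0.2001,  0.5203]), 'opening': np.float64(0.0801), 'gripper_force': np.float64(0.0)}
top block 468 [  1.5 -36.5] [96.6 49.9] 89.6 y [-81.9   8.6] x [-22.2   0.9  25.1]
top pack 208 [ 0.2 39.1] [51.4 35.6] 0.5 y [22.1 55.7] x [-24.    0.4  24.8]
top jaw 109 [ 0.7 78.8] [19.8 49.3] 89.8 y [69.4 87.9] x [-22.1   1.1  23.1]
side block 367 [  1.  -37.2] [95.  51.6] 89.9 y [-82.2   4.9] x [-23.5  -1.3  23.9]
side pack 214 [-0.4 41.5] [52.8 42.5] 2.4 y [23.7 59.1] x [-25.4  -1.   24.1]
side jaw 126 [-0.9 82.4] [50.2 25.6] 3.7 y [70.6 91.3] x [-24.3  -0.5  22.5]
```

View pics/p2.png

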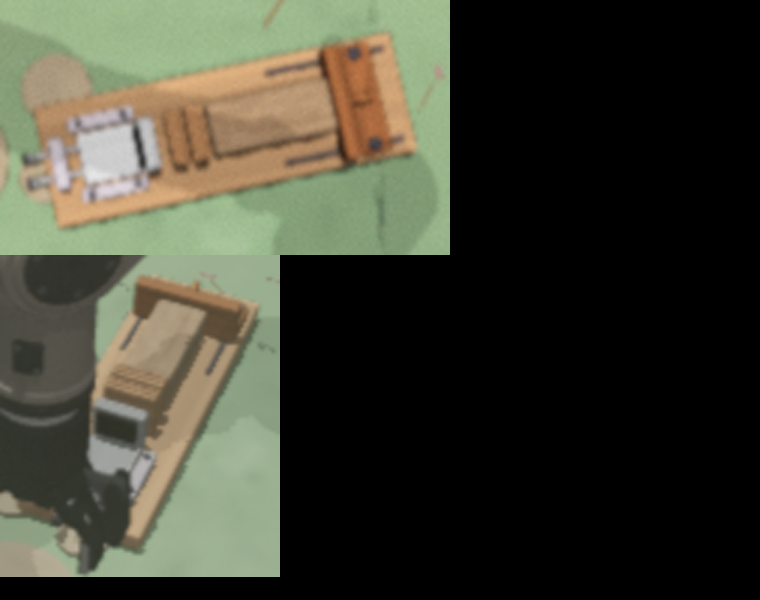

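Two packers stand square in line at (178–200,135). Next I push and settle the force.

```bash
cat >> h.py <<'E'
def rd(n=5):
    a=[]
    for _ in range(n):
        s=env.get_state(); a.append([*(rot(-YAW)@s["force"][:2]),*(1000*(rot(-YAW)@(s["tcp_pos"][:2]-JO)))]); env.dwell(.03)
    return np.mean(a,0)
E
python3 - <<'E'
from h import *
push(12,v=.025); env.dwell(.2); r=rd(); print(np.round(r,2))
y=r[3]/1000
for i in range(14):
    if r[1]>15.3: break
    y-=.0005 if r[1]<12 else .0002
    env.movel([*jig(0,y),.111],.02); env.dwell(.15); r=rd(3); print(round(y*1000,2),np.round(r,2))
env.dwell(.5); print(np.round(rd(),2)); st(); look("f")
E
```

```text
{'time': np.float64(27.4583), 'tcp_pos': array([ 0.4952, -0.0631,  0.1115]), 'force': array([ 0.7473,  0.0627, -0.2544]), 'opening': np.float64(0.0002), 'gripper_force': np.float64(0.0)}
stopped True jig [-7.55722077e-02  7.88366877e+01] F jig [-0.03095924  4.25586967]
{'time': np.float64(28.95), 'tcp_pos': array([ 0.5024, -0.1019,  0.1109]), 'force': array([-0.8752,  4.165 ,  1.8315]), 'opening': np.float64(0.0003), 'gripper_force': np.float64(1.7643)}
[ 0.92  3.4  -0.18 79.56]
79.06 [ 1.31  4.46 -0.17 79.21]
78.56 [ 1.12  4.08 -0.19 78.52]
78.06 [ 0.26  3.86 -0.17 77.99]
77.56 [-0.29  5.22 -0.19 77.88]
77.06 [-0.29  6.9  -0.17 77.83]
76.56 [-0.18  7.57 -0.2  77.77]
76.06 [-0.69  8.52 -0.2  77.74]
75.56 [-0.77 10.1  -0.2  77.68]
75.06 [-1.2  11.53 -0.2  77.63]
74.56 [-0.74 12.61 -0.21 77.58]
74.36 [-1.22 13.23 -0.22 77.56]
74.16 [-1.01 13.88 -0.22 77.54]
73.96 [-0.75 13.37 -0.22 77.51]
73.76 [-0.94 14.43 -0.24 77.5 ]
[-1.14 14.15 -0.22 77.51]
{'time': np.float64(36.9833), 'tcp_pos': array([ 0.5026, -0.1032,  0.111 ]), 'force': array([-3.8806, 13.9744, -2.8178]), 'opening': np.float64(0.0), 'gripper_force': np.float64(7.1062)}
top block 328 [  1.5 -46.7] [49.8 76.7] 0.0 y [-82.6 -16.5] x [-22.    4.1  25.4]
top pack none
top jaw none
side block 102 [-17.5 -45.9] [29.5 85.2] 12.2 y [-83.3 -29.2] x [-23.7 -14.4   2.4]
side pack 22 [-13.3  29.4] [24.3 12.8] 56.3 y [17.3 39.2] x [-19.4 -13.8  -8.1]
side jaw 73 [-8.8 82.4] [40.2 20.8] 33.1 y [67.1 92.9] x [-17.4  -5.5  11.4]
```

View pics/f.png

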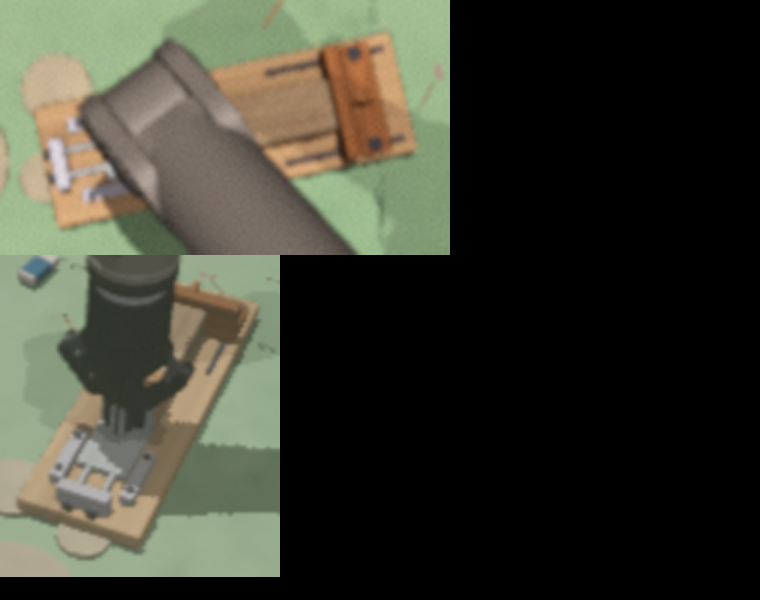

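The stack clamps stiffly at 77.8 mm, about 4 mm before the hard stop. I'll raise the push slightly, so that the net force after the spring is also above 10 N.

```bash
python3 - <<'E'
from h import *
y=.07376; r=rd()
for i in range(8):
    if r[1]>16.6: break
    y-=.0003; env.movel([*jig(0,y),.111],.02); env.dwell(.15); r=rd(4); print(round(y*1000,2),np.round(r,2))
env.dwell(.6); r=rd(6); print(np.round(r,2)); st()
if 15.3<r[1]<18.5: print(job.job_done())
E
```

```text
73.46 [-1.32 15.18 -0.24 77.48]
73.16 [-1.2  15.93 -0.22 77.45]
72.86 [-1.   16.43 -0.23 77.43]
72.56 [-0.97 16.67 -0.22 77.4 ]
[-0.93 16.73 -0.23 77.39]
{'time': np.float64(40.1833), 'tcp_pos': array([ 0.5026, -0.1033,  0.111 ]), 'force': array([-3.5151, 16.1744, -1.7672]), 'opening': np.float64(-0.0001), 'gripper_force': np.float64(8.511)}
the job is handed in; nothing more can be done
None
```

I handed the job in at about 40 s with two packers clamped between jaw and block about 4 mm before the jaw's hard stop, and the fingers still pushing the jaw at about 16.7 N; the other two packers stayed in the stand, and the arm hid the packers in the last pictures, so I judged the clamp by force and jaw position.

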